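# Load a top-heavy award into the laser marker

### The job

Stand the tall award with the purple glass head upright on the carriage of the loading slide, its foot inside the white circle and the faces of its head square to the carriage; set it down, do not drop it. Then slide the carriage slowly, with the award standing on it, fully home against its stop at the laser machine's end, and let go. Never let the award topple, and leave the amber award, the blue bottle and the tray of prisms alone.

Things in the scene. Friction and masses are not known exactly. Their poses are not given: they have to be found in the camera images.
- purple_award_centre (a point): Award to load, loose on the table: 180 mm tall, about 0.37 kg, top-heavy (centre of mass 130 mm up, tips at 10 degrees' lean). Round black foot 48 mm wide, 12 mm high; stem 16 mm thick; solid purple glass head 44 x 44 mm, spanning heights 115 to 180 mm above the foot's underside. Point: on its axis, 90 mm above the underside. z up the stem, x and y square to the head's faces.
- amber_award_centre (a point): An identical award but with an amber (orange-yellow) head, standing nearby: leave it alone. Same point and axes. The two awards may change places.
- mark (a point): Centre of the white circle (drawn, outer diameter 76 mm) on the flat top of the black carriage, 45 mm above the table. The carriage is a plate 150 mm (x) by 220 mm (y), 15 mm thick, on two rails of a slide fixed to the table (place and yaw vary). Axes follow the plate's edges, z up; +y is the way it slides, to the laser machine and the yellow stop.
- handle (a point): Centre of the red upright handle fixed on the carriage, 140 mm behind the circle (towards the carriage's -y): a block 20 mm (x) by 36 mm (y) by 65 mm tall, its foot on the carriage's top face. Axes as for the circle.
- carriage (a joint): Travel of the carriage along its +y in m: 0 is fully out, 0.200 is fully home against the stop. It starts between 0 and 0.060, moves with about 2 N of sliding friction and stays where it is left. There is no spring.
- cleaner_centre (a point): Blue cleaner bottle, 64 mm in diameter and 170 mm tall, loose bystander; point half-way up.
- prism_tray: Low clear tray of small purple prisms, 120 x 260 x 30 mm, loose bystander; origin at the centre of its underside.
- profiles: Three aluminium profiles lying side by side along y, together 124 x 360 x 40 mm, a fixed bystander; origin at the centre of the underside.
Not all that is in view belongs to the job. What is shaped like the part that bears purple_award_centre but green or turquoise is not meant.

How it is judged:
By the outcome, as a careful person would: the job done as asked, in the order asked, and still so for the second after the job is handed in, with the robot touching nothing.
It also fails if it takes over 70 s, if anything falls off the work surface, if the arm or the gripper's body presses on something with over 40 N, if the wrist force passes 120 N, or if a joint passes its speed limit or range.

### The arm

A 7-joint arm with a two-finger parallel gripper is mounted at the origin on the work surface. World frame = base frame: x ahead of the robot, y to its left, z up, the work surface at z = 0. Lengths are in m, angles in rad, forces in N, time in s.
With the tool pointing down it reaches from about 0.4 to 0.85 m from the base axis. Payload 10.4 kg.
Tool frame: the origin (TCP) lies midway between the tips of the shut fingers; the grasp point (between the pads) lies 19 mm behind it (r.grasp_offset is the distance from the TCP to the grasp point, in m); z points along the fingers, y is the line along which they close (so a half turn about z gives the same grasp; the last joint's range is limited). The gripper opens to 87 mm and grips with 3 to 60 N. Pads are 19 mm wide; open, the fingers measure 117 mm over their backs; the gripper's body (75 mm by 190 mm) begins 51 mm behind the grasp point.
Start: joints at [1.298, 0.332, -0.065, 1.46, 0.022, 1.35, -0.088], TCP at [0.155, -0.606, 0.223] pointing down, gripper open.
Joint ranges: [-2.6, 2.6], [-0.5, 2.12], [-1.47, 1.34], [0.16, 2.42], [-1.27, 4.41], [0.06, 2.06], [-2.6, 2.6]. Speed limits (rad/s): [2.22, 2.22, 2.79, 2.79, 3.14, 3.14, 3.14].

### API

Orientations are given as a unit quaternion [x, y, z, w].
In Python, from bench import r gives the robot as it stands.
- The arm moves only by the tool drive_tool, never from a script. Its argument "moves" is a list that holds one entry, the list of rows, each a list of 7 numbers: the shift along the tool's x, y, z in m, then the turn, a rotation vector about the tool's x, y, z in rad, then the opening, from 0 (shut) to 1 (fully open). In form: [[[tx, ty, tz, ax, ay, az, jaw], ...]]. A call has 1 to 10 rows; each row shifts and turns the commanded pose from where the row before left it, along the tool's axes as they then stand; what a row does not reach is not made up. A row lasts 1/10 s, in which the tool goes at most 50 mm and 8.59 degrees, less where a joint would pass 70% of its speed; a pose out of reach is approached as far as the arm can. A call is refused whole if a number of a shift passes 0.05 or a number of a turn 0.15, either way. A call with a gripper value outside its range is refused whole. The fingers move at their own pace and stop on an object; "squeeze" is the grip in N (left out, the last holds). Time passes only in rows, so rows that do not move let the fingers close. It gives the time, the measured TCP pose, the force, the opening and the grip force at its end, in the units of the state.
- r.read_state(): the state, without advancing time (a new reading comes with each control period).
- r.camera(name): name is "scene" or "top"; returns the picture (480x640x3 uint8, red, green, blue); there is no depth.
- r.camera_info(name): a dict with "mtx" (3x3 intrinsics, pixels), "rvec" (rotation vector, rad) and "tvec" (3), from world to camera coordinates, as OpenCV has them. Camera axes: x right, y down, z forward; pixel columns grow to the right and rows downward; lengths in m; the calibration is good to about 2 mm. A picture is of the moment at which its call begins. camera_info takes no time and is no camera call.
- r.close_job(): hands the job in; it is judged then, once.
Trained networks look in the newest picture that a camera, given by its name, has taken for a name from the list of things; names that differ only in an ending like _2 or _b are one class to them, and where a whole thing is asked for, a point or a joint stands for the part that bears it (a point fixed in the world has none). Each returns a list of dicts, best first, with "conf" (0 to 1); they miss things now and then, are a little off and sometimes report something else, mostly with a low value. They report only what shows in the picture. A call takes as long as a camera call. They do not tell look-alikes from the thing itself.
- r.find_in(camera, query): "bbox" ([left, top, right, bottom] in pixels, round what is visible of it).
- r.place_of(camera, query): "at" ([column, row] in pixels: a listed point, or the origin of a listed thing).
The state is a dict: "time": time; "joint_positions": joint angles; "joint_vel": joint speeds; "joint_torque": joint torques, N m; "ee_pos": TCP position; "eef_rot": TCP orientation; "ft_force": force on the tool from outside, world axes, zero at the start; "torque": the same for the moment, N m; "width": finger opening in m; "grip_force": force on a finger pad.
Only numpy, scipy, OpenCV 4.12 (cv2) and the standard library are available. Lean on these libraries where they do the work, as an engineer would, in place of code of your own. Each camera call takes 0.05 s, during which the arm holds its last target. There are 200 camera calls.

## Working session

There is one attempt and no reset: what is moved stays moved. The work goes in short steps, Python scripts to look and compute and a tool call to move; the robot and the scene stay as the last step left them, time stands still between calls to the robot, and variables do not carry over. Pictures are saved under pics/ and viewed, at most 10 in all, crops included, and the job is handed in when it is done.

Besides the shell and the picture viewer there is one more tool, called after "Request:" as name(argument=value, ...) on one line, values as JSON. drive_tool: Moves the arm, as the interface text tells. Its arguments: {"type":"object","properties":{"moves":{"type":"array"},"squeeze":{"type":"number"}},"required":["moves"]}

```bash
mkdir -p pics; ls
cat > h.py <<'E'
from bench import r
import numpy as np, cv2
from scipy.spatial.transform import Rotation as R
def cam(n):
    i=r.camera_info(n); return np.array(i["mtx"]),np.array(i["rvec"],float).ravel(),np.array(i["tvec"],float).ravel()
def ray(n,px):
    K,rv,t=cam(n); M=cv2.Rodrigues(rv)[0]; o=-M.T@t
    d=M.T@np.linalg.inv(K)@[px[0],px[1],1.]; return o,d/np.linalg.norm(d)
def onz(n,px,z):
    o,d=ray(n,px); return o+d*(z-o[2])/d[2]
def tri(pa,pb,a="scene",b="top"):
    o1,d1=ray(a,pa);o2,d2=ray(b,pb)
    s=np.linalg.lstsq(np.c_[d1,-d2],o2-o1,rcond=None)[0]
    p,q=o1+s[0]*d1,o2+s[1]*d2; return (p+q)/2,np.linalg.norm(p-q)
def proj(n,P):
    K,rv,t=cam(n); return cv2.projectPoints(np.array(P,float).reshape(-1,1,3),rv,t,K,None)[0].reshape(-1,2)
def snap(n,f):
    im=r.camera(n); cv2.imwrite(f"pics/{f}.png",im[:,:,::-1]); return im
E
python3 - <<'E'
from h import *
np.set_printoptions(precision=3,suppress=True)
for c in("scene","top"):
    snap(c,c+"0"); o,d=ray(c,(320,240)); print(c,o,d)
    for q in("purple_award_centre","amber_award_centre","mark","handle","cleaner_centre","prism_tray","profiles"):
        print(q,[(np.round(x["at"],1).tolist(),round(x["conf"],2)) for x in r.place_of(c,q)][:4])
s=r.read_state();print(s["time"],s["ee_pos"],s["eef_rot"],R.from_quat(s["eef_rot"]).as_matrix())
E
```

```text
pics
scene [ 1.194 -0.064  0.705] [-0.718 -0.053 -0.694]
purple_award_centre [([183.4, 237.0], 0.97), ([133.5, 254.1], 0.96), ([235.0, 239.4], 0.86), ([219.6, 208.9], 0.61)]
amber_award_centre [([280.9, 193.8], 0.94)]
mark [([417.5, 228.0], 0.58)]
handle [([356.4, 210.4], 0.61)]
cleaner_centre [([137.8, 219.6], 0.73)]
prism_tray [([282.0, 339.8], 0.76), ([487.2, 358.7], 0.19)]
profiles [([485.1, 359.9], 0.79)]
top [ 0.345 -0.131  1.157] [ 0.212 -0.013 -0.977]
purple_award_centre [([447.9, 211.7], 0.92), ([377.3, 236.8], 0.91), ([405.4, 190.1], 0.87), ([403.2, 276.0], 0.82)]
amber_award_centre [([354.6, 307.0], 0.7)]
mark [([223.9, 298.4], 0.91)]
handle [([278.8, 295.9], 0.93), ([353.0, 309.9], 0.21)]
cleaner_centre [([471.0, 249.9], 0.84), ([222.4, 298.8], 0.34)]
prism_tray [([327.0, 191.6], 0.91)]
profiles [([324.0, 189.7], 0.63), ([182.0, 199.9], 0.58)]
0.8 [ 0.155 -0.606  0.223] [0.992 0.125 0.    0.   ] [[ 0.969  0.247  0.   ]
 [ 0.247 -0.969 -0.   ]
 [ 0.     0.    -1.   ]]
```

View pics/scene0.png

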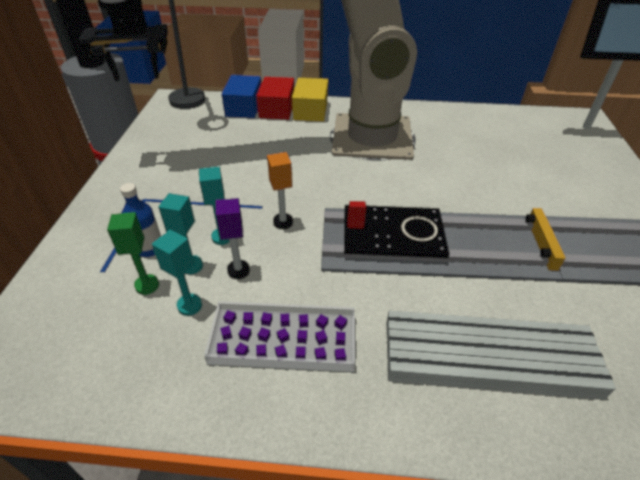

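View pics/top0.png

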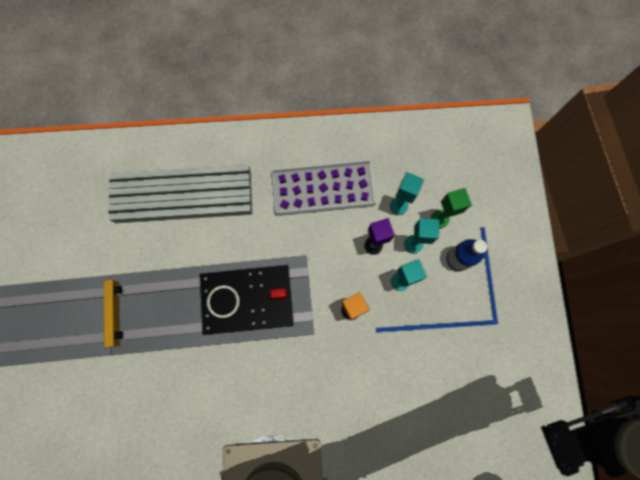

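The award to load is at scene (235,239) and top (377,237), and the amber one is at top (355,307). The carriage is at top (247,298), with the yellow stop to the left at (112,313). Next I'll fit the shapes more precisely.

```bash
cat >> h.py <<'E'
from scipy.optimize import minimize
def mask(im,name,near=None):
    h=cv2.cvtColor(im,cv2.COLOR_RGB2HSV); H,S,V=[h[:,:,i].astype(int) for i in range(3)]
    m={"purple":(H>130)&(H<160)&(S>90)&(V>40),"red":((H<6)|(H>172))&(S>150)&(V>80)}[name].astype(np.uint8)
    n,l,st,c=cv2.connectedComponentsWithStats(m)
    k=min(range(1,n),key=lambda k:np.hypot(*(c[k]-near))-(0 if st[k,4]>30 else -1e3))
    return (l==k).astype(np.uint8)
def boxpts(x,y,yaw,z0,z1,hx,hy):
    c,s=np.cos(yaw),np.sin(yaw)
    return [(x+c*a-s*b,y+s*a+c*b,z) for a in(-hx,hx) for b in(-hy,hy) for z in(z0,z1)]
def fitbox(ms,p0,z0,z1,hx,hy):
    ms={c:cv2.GaussianBlur(m.astype(np.float32),(0,0),1.2) for c,m in ms.items()}
    def cost(p):
        e=0
        for c,m in ms.items():
            P=cv2.convexHull(proj(c,boxpts(*p,z0,z1,hx,hy)).astype(np.float32))
            q=np.zeros(m.shape,np.uint8); cv2.fillConvexPoly(q,np.round((P+0)*256).astype(np.int32),255,cv2.LINE_AA,8)
            e+=np.abs(cv2.GaussianBlur(q.astype(np.float32)/255,(0,0),1.2)-m).sum()/m.sum()
        return e
    best=None
    for yw in np.radians(np.arange(-45,45,10)) if len(p0)<3 else [p0[2]]:
        s=np.array([p0[0],p0[1],yw]); sim=np.vstack([s,s+[.01,0,0],s+[0,.01,0],s+[0,0,.15]])
        o=minimize(cost,s,method="Nelder-Mead",options=dict(initial_simplex=sim,maxiter=120))
        if best is None or o.fun<best.fun: best=o
    return best.x,best.fun
E
cat > m.py <<'E'
from h import *
np.set_printoptions(precision=4,suppress=True)
T=lambda c:cv2.imread(f"pics/{c}0.png")[:,:,::-1].copy()
S,P=T("scene"),T("top")
print("award tri",tri((235,239.4),(377.3,236.8)),"amber",tri((280.9,193.8),(354.6,307)))
for a in [((183.4,237),(403.2,276)),((183.4,237),(447.9,211.7)),((183.4,237),(405,190)),((133.5,254),(447.9,211.7)),((133.5,254),(405,190)),((219.6,208.9),(403.2,276))]: print(a,tri(*a))
print("turq top z=.09",onz("top",(422,236),.09), onz("top",(403,276),.09),onz("top",(405,190),.09))
print("cleaner",tri((137.8,219.6),(471,249.9)))
a0=tri((235,239.4),(377.3,236.8))[0]
print("both",fitbox({"scene":mask(S,"purple",(229,218)),"top":mask(P,"purple",(381,231))},a0[:2],.115,.18,.022,.022))
for c,im,n in(("scene",S,(229,218)),("top",P,(381,231))): print(c,fitbox({c:mask(im,"purple",n)},a0[:2],.115,.18,.022,.022))
print("mark tri",tri((417.5,228),(223.9,298.4)),onz("scene",(417.5,228),.045),onz("top",(223.9,298.4),.045))
# circle: white blob inside black plate
for c,im,q,w in(("scene",S,(418,229),28),("top",P,(223,301),22)):
    g=cv2.cvtColor(im,cv2.COLOR_RGB2GRAY); x,y=q; m=np.zeros_like(g); m[y-w:y+w,x-w:x+w]=(g[y-w:y+w,x-w:x+w]>110)
    n,l,st,ce=cv2.connectedComponentsWithStats(m); k=1+np.argmax([np.ptp(np.where(l==k)[1])*np.ptp(np.where(l==k)[0])*(st[k,0]>x-w+1) for k in range(1,n)])
    yy,xx=np.where(l==k); W=np.array([onz(c,p,.045)[:2] for p in zip(xx,yy)])
    A=np.c_[2*W,np.ones(len(W))]; s=np.linalg.lstsq(A,(W**2).sum(1),rcond=None)[0]
    print(c,"circle",s[:2],"r",np.sqrt(s[2]+s[0]**2+s[1]**2),len(W))
h0=tri((356.4,210.4),(278.8,295.9)); print("handle tri",h0)
print("handle fit",fitbox({"scene":mask(S,"red",(356,212)),"top":mask(P,"red",(279,294))},[*h0[0][:2],0.05],.045,.11,.010,.018))
E
python3 m.py
```

```text
award tri (array([ 0.5749, -0.2801,  0.0924]), np.float64(0.003420941009052127)) amber (array([ 0.4129, -0.2129,  0.0852]), np.float64(0.004136384985171645))
((183.4, 237), (403.2, 276)) (array([ 0.4979, -0.3843,  0.0149]), np.float64(0.072532685955696))
((183.4, 237), (447.9, 211.7)) (array([ 0.6073, -0.4063,  0.1282]), np.float64(0.0776889884866688))
((183.4, 237), (405, 190)) (array([ 0.6607, -0.3407,  0.1746]), np.float64(0.0024732708697662933))
((133.5, 254), (447.9, 211.7)) (array([ 0.6287, -0.4624,  0.0873]), np.float64(0.00681400932252228))
((133.5, 254), (405, 190)) (array([ 0.6845, -0.3837,  0.1503]), np.float64(0.07579720120591636))
((219.6, 208.9), (403.2, 276)) (array([ 0.4782, -0.3348,  0.0858]), np.float64(0.0007413101201356886))
turq top z=.09 [ 0.5708 -0.389   0.09  ] [ 0.4778 -0.3339  0.09  ] [ 0.6882 -0.3601  0.09  ]
cleaner (array([ 0.5293, -0.4996,  0.0866]), np.float64(0.006078827811786012))
both (array([ 0.5721, -0.2833,  0.3683]), np.float64(0.8360691666603088))
scene (array([ 0.5716, -0.2837, -1.2142]), np.float64(0.2372855246067047))Traceback (most recent ca
[... 464 characters left out ...]
0, args, callback, bounds=bounds,
                               **options)
    fsim[j] = func(sim[j])
              ~~~~^^^^^^^^
    fx = function(np.copy(x), *(wrapper_args + args))
  File "h.py", line 34, in cost
    P=cv2.convexHull(proj(c,boxpts(*p,z0,z1,hx,hy)).astype(np.float32))
                     ~~~~^^^^^^^^^^^^^^^^^^^^^^^^^^
  File "h.py", line 16, in proj
    K,rv,t=cam(n); return cv2.projectPoints(np.array(P,float).reshape(-1,1,3),rv,t,K,None)[0].reshape(-1,2)
           ~~~^^^
  File "h.py", line 5, in cam
    i=r.camera_info(n); return np.array(i["mtx"]),np.array(i["rvec"],float).ravel(),np.array(i["tvec"],float).ravel()
ValueError: time passes only in moves, steps and waits
```

```bash
sed -i 's/^def cam(n):/import functools\n@functools.cache\ndef cam(n):/' h.py
sed -i '/^for a in\|^print("turq\|^print("cleaner/d' m.py
sed -i 's/^a0=/for im,n in((S,(229,218)),(P,(381,231))): q=mask(im,"purple",n); print(q.sum(),cv2.boundingRect(q))\na0=/' m.py
python3 - <<'E'
import cv2
im=cv2.imread('pics/top0.png'); h=cv2.cvtColor(im,cv2.COLOR_BGR2HSV)
print([h[y,x].tolist() for y,x in((226,382),(231,381),(236,378),(240,380),(238,375),(230,374))])
E
python3 m.py
```

```text
[[139, 197, 114], [139, 192, 117], [139, 189, 120], [138, 205, 77], [139, 201, 80], [139, 195, 111]]
award tri (array([ 0.5749, -0.2801,  0.0924]), np.float64(0.003420941009052127)) amber (array([ 0.4129, -0.2129,  0.0852]), np.float64(0.004136384985171645))
872 (216, 199, 26, 40)
396 (370, 219, 24, 24)
both (array([ 0.5721, -0.2833,  0.3683]), np.float64(0.8360691666603088))
scene (array([ 0.5716, -0.2837, -1.2142]), np.float64(0.2372855246067047))
top (array([ 0.5746, -0.2828, -0.8811]), np.float64(0.5517639517784119))
mark tri (array([0.4564, 0.0956, 0.0479]), np.float64(0.0015756204038310361)) [0.4533 0.0955 0.045 ] [0.4567 0.097  0.045 ]
scene circle [0.4528 0.0989] r 0.035821168686942004 171
top circle [0.4504 0.0999] r 0.03591599094976845 211
handle tri (array([ 0.4506, -0.0402,  0.0822]), np.float64(0.0012581016378055718))
handle fit (array([ 0.4548, -0.0404, -0.0315]), np.float64(1.4715650081634521))
```

```bash
python3 - <<'E'
s=open('h.py').read()
a=s.index("            q=np.zeros(m.shape"); b=s.index("            e+=")
s=s[:a]+"""            q=np.zeros((1920,2560),np.uint8); cv2.fillConvexPoly(q,np.round(P*4+1.5).astype(np.int32),255)
            q=cv2.resize(q,(640,480),interpolation=cv2.INTER_AREA)
"""+s[b:]
open('h.py','w').write(s)
s=open('m.py').read()
s+='''
for c,im,(x,y,w,h) in(("scene",S,(340,198,115,65)),("top",P,(193,258,107,82))):
    g=im.max(2); m=np.zeros_like(g); m[y:y+h,x:x+w]=g[y:y+h,x:x+w]<60
    n,l,st,_=cv2.connectedComponentsWithStats(m); k=1+np.argmax(st[1:,4]); yy,xx=np.where(l==k)
    W=np.array([onz(c,p,.045)[:2] for p in zip(xx,yy)],np.float32)*1000
    rc=cv2.minAreaRect(W); print(c,"plate",rc)
    m2=cv2.Canny(cv2.cvtColor(im,cv2.COLOR_RGB2GRAY),30,90)
    for L in cv2.HoughLinesP(m2,1,np.pi/720,50,minLineLength=100,maxLineGap=8)[:,0]:
        p,q=onz(c,L[:2],.03),onz(c,L[2:],.03); d=q-p
        if .2<(p[0]+q[0])/2<.62 and abs(d[1])>.2: print(L,p[:2],q[:2],"yaw",np.degrees(np.arctan2(-d[0]*np.sign(d[1]),abs(d[1]))))
'''
open('m.py','w').write(s)
E
time python3 m.py
```

```text
award tri (array([ 0.5749, -0.2801,  0.0924]), np.float64(0.003420941009052127)) amber (array([ 0.4129, -0.2129,  0.0852]), np.float64(0.004136384985171645))
872 (216, 199, 26, 40)
396 (370, 219, 24, 24)
both (array([ 0.5733, -0.2834,  0.3217]), np.float64(0.6149572730064392))
scene (array([ 0.5734, -0.2833,  0.3225]), np.float64(0.1506052166223526))
top (array([ 0.5752, -0.2835,  0.5409]), np.float64(0.4398435652256012))
mark tri (array([0.4564, 0.0956, 0.0479]), np.float64(0.0015756204038310361)) [0.4533 0.0955 0.045 ] [0.4567 0.097  0.045 ]
scene circle [0.4528 0.0989] r 0.035821168686942004 171
top circle [0.4504 0.0999] r 0.03591599094976845 211
handle tri (array([ 0.4506, -0.0402,  0.0822]), np.float64(0.0012581016378055718))
handle fit (array([ 0.4555, -0.0391, -0.036 ]), np.float64(1.0474908351898193))
scene plate ((465.5408935546875, 43.09855651855469), (159.42849731445312, 221.15065002441406), 1.9963996410369873)
[321 271 638 285] [ 0.5864 -0.1056] [0.5637 0.5209] yaw 2.0735580598459618
[344 253 458 257] [ 0.5307 -0.0614] [0.5196 0.1772] yaw 2.661293145946362
[418 272 583 2
[... 330 characters left out ...]
4 334] [0.3337 0.57  ] [ 0.3582 -0.116 ] yaw 2.042787999721488
[  0 343 201 322] [0.3853 0.643 ] [0.4044 0.1571] yaw 2.2472497624660366
[  0 298 103 287] [0.4946 0.6513] [0.5056 0.3984] yaw 2.484717870194382
[  0 306 199 286] [0.4749 0.6498] [0.4928 0.161 ] yaw 2.1013689896999272
[  0 352 202 330] [0.364  0.6414] [0.3851 0.1549] yaw 2.4787539319503966
[376 327 497 319] [ 0.3652 -0.2674] [ 0.3655 -0.5632] yaw 0.05481559053671875
[376 332 496 324] [ 0.3533 -0.2663] [ 0.3537 -0.5591] yaw 0.07921259694591877
[ 80 358 290 337] [0.3376 0.4483] [ 0.3548 -0.0576] yaw 1.943766684182326
[  7 285 305 255] [0.5259 0.6364] [ 0.5538 -0.1055] yaw 2.1564982699690107
real	0m9.451s
user	0m16.827s
sys	0m2.427s
```

Run:
```python
from h import *
out=[]
for c,(x,y) in(("scene",(200,190)),("top",(345,205))):
    im=cv2.imread(f"pics/{c}0.png"); 
    if c=="top": q=mask(im[:,:,::-1].copy(),"purple",(381,231)); print(q.sum())
    cr=cv2.resize(im[y:y+65,x:x+65],None,fx=6,fy=6,interpolation=cv2.INTER_CUBIC)
    for yaw,col in((.32,(0,255,0)),(.54,(0,255,255))):
        P=proj(c,boxpts(.5735,-.2834,yaw,.115,.18,.022,.022)); P=cv2.convexHull(P.astype(np.float32))
        cv2.polylines(cr,[np.int32((P-[x,y]+.5)*6)],True,col,1)
    out.append(cr)
cv2.imwrite("pics/ov.png",np.hstack(out))
```

```text
396
```

View pics/ov.png

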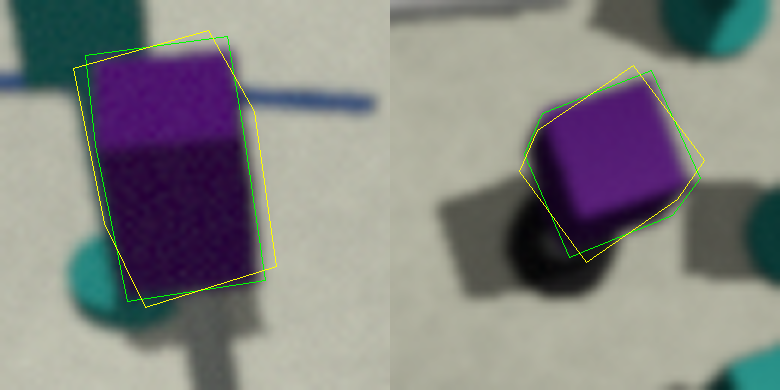

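The overlay shows the head about where the 0.32 rad fit puts it. The purple mask missed the dark side faces, so I'll measure the bright top face alone.

Run:
```python
from h import *
for c,n,t in(("top",(381,231),95),("scene",(229,208),80)):
    im=cv2.imread(f"pics/{c}0.png"); x,y=n
    big=cv2.resize(im[y-30:y+30,x-30:x+30],None,fx=4,fy=4,interpolation=cv2.INTER_CUBIC); h=cv2.cvtColor(big,cv2.COLOR_BGR2HSV).astype(int)
    m=((h[...,0]>128)&(h[...,0]<162)&(h[...,1]>110)&(h[...,2]>t)).astype(np.uint8)
    _,l,st,_=cv2.connectedComponentsWithStats(m); k=1+np.argmax(st[1:,4]); yy,xx=np.where(l==k)
    W=np.array([onz(c,((u+.5)/4-.5+x-30,(v+.5)/4-.5+y-30),.18)[:2]*1000 for u,v in zip(xx,yy)],np.float32)
    print(c,cv2.minAreaRect(W),W.mean(0))
```

```text
top ((572.5578002929688, -281.08428955078125), (40.73897171020508, 40.258365631103516), 14.693653106689453) [ 572.44604 -281.26254]
scene ((577.773193359375, -281.0658264160156), (44.37627410888672, 43.620338439941406), 14.374068260192871) [ 579.0063  -281.67462]
```

Request:
drive_tool(moves=[[[0.035,-0.015,0,0,0,0,1],[0.035,-0.015,0,0,0,0,1],[0.035,-0.015,0,0,0,0,1],[0.035,-0.015,0,0,0,0,1],[0.035,-0.015,0,0,0,0,1],[0.035,-0.015,0,0,0,0,1],[0.035,-0.015,0,0,0,0,1],[0.035,-0.015,0,0,0,0,1],[0.035,-0.015,0,0,0,0,1],[0.035,-0.015,0,0,0,0,1]]], squeeze=20)

```text
time: 1.8
ee_pos: [0.4577, -0.3727, 0.2228]
eef_rot: [0.992, 0.125, 0.0, 0.0]
ft_force: [0.4, -0.1, 0.1]
width: 0.087
grip_force: 0.0
```

Request:
drive_tool(moves=[[[0.027,-0.012,0,0,0,0,1],[0.027,-0.012,0,0,0,0,1],[0.027,-0.012,0,0,0,0,1],[0.027,-0.012,0,0,0,0,1],[0.027,-0.012,0,0,0,0,1],[0,0,0,0,0,0,1]]])

```text
time: 2.4
ee_pos: [0.5755, -0.2777, 0.2222]
eef_rot: [0.992, 0.128, 0.001, -0.001]
ft_force: [0.4, 0.7, 0.4]
width: 0.087
grip_force: 0.0
```

Run:
```python
from h import *
a=snap("scene","s1");b=snap("top","t1")
s=r.read_state();print(s["ee_pos"],s["ft_force"])
cv2.imwrite("pics/c1.png",np.hstack([cv2.resize(a[150:290,160:300],None,fx=2.8,fy=2.8),cv2.resize(b[170:310,310:450],None,fx=2.8,fy=2.8)])[:,:,::-1])
```

```text
[ 0.57273784 -0.28185823  0.22232309] [-0.39012168 -0.11759375 -0.00181782]
```

View pics/c1.png

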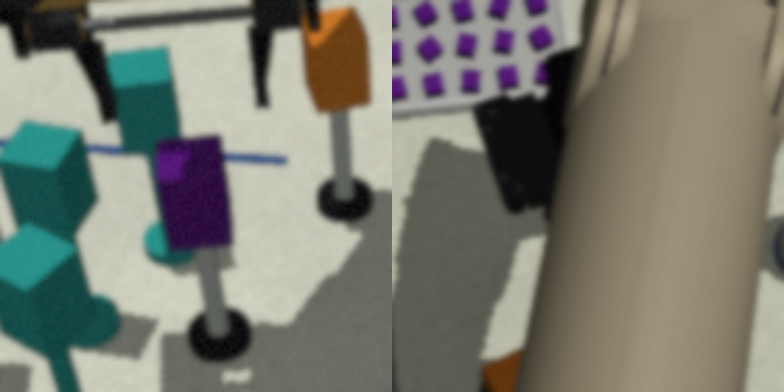

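Request:
drive_tool(moves=[[[0.001,0,0.012,0,0,0,0.9],[0,0,0.014,0,0,0,0.9],[0,0,0.014,0,0,0,0.9],[0,0,0.014,0,0,0,0.9],[0,0,0.014,0,0,0,0.9],[0,0,0.014,0,0,0,0.9],[0,0,0.012,0,0,0,0.9],[0,0,0,0,0,0,0.9],[0,0,0,0,0,0,0.9]]])

```text
time: 3.4
ee_pos: [0.5736, -0.282, 0.1286]
eef_rot: [0.992, 0.125, 0.0, -0.0]
ft_force: [-0.0, -0.3, 0.7]
width: 0.078
grip_force: 0.0
```

Request:
drive_tool(moves=[[[0,0,0,0,0,0,0.75],[0,0,0,0,0,0,0.65],[0,0,0,0,0,0,0.6],[0,0,0,0,0,0,0.55],[0,0,0,0,0,0,0.5],[0,0,0,0,0,0,0.45],[0,0,0,0,0,0,0.3],[0,0,0,0,0,0,0.3],[0,0,0,0,0,0,0.3]]], squeeze=20)

```text
time: 4.3
ee_pos: [0.5736, -0.2821, 0.1286]
eef_rot: [0.992, 0.125, 0.0, 0.0]
ft_force: [-0.3, -0.1, 0.8]
width: 0.0439
grip_force: 20.0
```

Request:
drive_tool(moves=[[[0,0,-0.008,0,0,0,0.3],[0,0,-0.013,0,0,0,0.3],[0,0,-0.013,0,0,0,0.3],[0,0,-0.013,0,0,0.03,0.3],[0,0,-0.013,0,0,0.06,0.3],[0,0,-0.013,0,0,0.06,0.3],[0,0,-0.012,0,0,0.045,0.3],[0,0,0,0,0,0.02,0.3],[0,0,0,0,0,0,0.3],[0,0,0,0,0,0,0.3]]], squeeze=30)

```text
time: 5.3
ee_pos: [0.5732, -0.2818, 0.2129]
eef_rot: [1.0, 0.018, -0.0, -0.0]
ft_force: [-0.2, 0.6, -3.5]
width: 0.0437
grip_force: 30.0
```

Request:
drive_tool(moves=[[[0,-0.01,0,0,0,0,0.3],[0,-0.02,0,0,0,0,0.3],[0,-0.03,0,0,0,0,0.3],[0,-0.035,0,0,0,0,0.3],[0,-0.035,0,0,0,0,0.3],[0,-0.035,0,0,0,0,0.3],[-0.005,-0.035,0,0,0,0,0.3],[-0.01,-0.035,0,0,0,0,0.3],[-0.01,-0.035,0,0,0,0,0.3],[-0.012,-0.03,0,0,0,0,0.3]]])

```text
time: 6.3
ee_pos: [0.5247, 0.0205, 0.2135]
eef_rot: [1.0, 0.019, 0.0, -0.0]
ft_force: [0.4, 0.3, -3.7]
width: 0.0441
grip_force: 30.0
```

Request:
drive_tool(moves=[[[-0.014,-0.025,0,0,0,0,0.3],[-0.014,-0.02,0,0,0,0,0.3],[-0.014,-0.015,0,0,0,0,0.3],[-0.012,-0.01,0,0,0,0,0.3],[-0.008,-0.01,0,0,0,0,0.3],[-0.005,-0.003,0,0,0,0,0.3],[-0.003,0,0,0,0,0,0.3],[0,0,0,0,0,0,0.3],[0,0,0,0,0,0,0.3],[0,0,0,0,0,0,0.3]]])

```text
time: 7.3
ee_pos: [0.4536, 0.0966, 0.2135]
eef_rot: [1.0, 0.017, -0.0, -0.0]
ft_force: [-0.2, 0.5, -3.4]
width: 0.0439
grip_force: 30.0
```

Run:
```python
from h import *
a=snap("scene","s2")
s=r.read_state();p=np.array(s["ee_pos"]);print(p,s["eef_rot"],s["ft_force"],s["torque"])
d=np.array([.4515,.0995])-p[:2]; M=R.from_quat(s["eef_rot"]).as_matrix(); print("tool delta",M.T@[*d,0])
cr=cv2.resize(a[130:290,330:490],None,fx=3.5,fy=3.5,interpolation=cv2.INTER_CUBIC)
# where the head and foot should project if upright and on the tool axis
F=lambda P:np.int32((proj("scene",P)-[330,130]+.5)*3.5)
z=p[2]-.1286; t=np.linspace(0,6.3,40)
for q,c in((.0,(0,255,0)),(.012,(0,255,0))): cv2.polylines(cr,[F([(p[0]+.024*np.cos(u),p[1]+.024*np.sin(u),z+q) for u in t])],True,c,1)
cv2.polylines(cr,[F([(.4515+.038*np.cos(u),.0995+.038*np.sin(u),.045) for u in t])],True,(255,255,0),1)
cv2.imwrite("pics/c2.png",cr[:,:,::-1])
```

```text
[0.45354463 0.09669604 0.21343719] [ 9.99854983e-01  1.70295248e-02 -7.13537716e-05 -5.13820469e-05] [-0.70598474  0.06966538 -3.06538626] [ 0.02911943 -0.01136666 -0.00645678]
tool delta [-1.94796045e-03 -2.87196561e-03  5.76611083e-07]
```

View pics/c2.png

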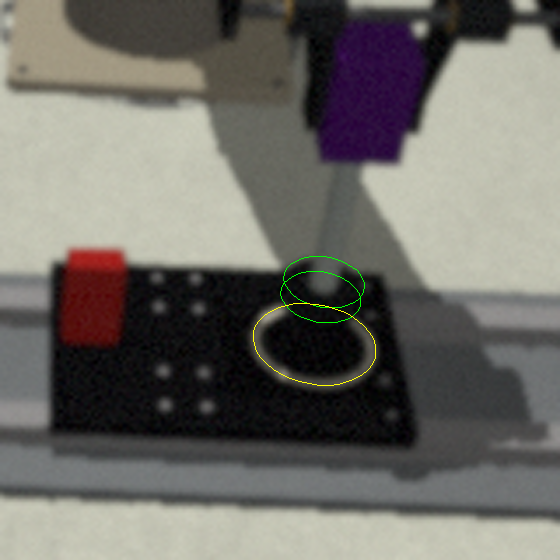

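The award hangs upright. Its stem ends in the predicted foot ring, and the drawn circle lies on the white one. Next comes the 2–3 mm correction and lowering.

Request:
drive_tool(moves=[[[-0.002,-0.003,0.004,0,0,0,0.3],[0,0,0.007,0,0,0,0.3],[0,0,0.008,0,0,0,0.3],[0,0,0.007,0,0,0,0.3],[0,0,0.005,0,0,0,0.3],[0,0,0.003,0,0,0,0.3],[0,0,0.002,0,0,0,0.3],[0,0,0,0,0,0,0.3],[0,0,0,0,0,0,0.3]]])

```text
time: 8.25
ee_pos: [0.4513, 0.1, 0.1778]
eef_rot: [1.0, 0.017, 0.0, 0.0]
ft_force: [1.1, -0.5, -3.6]
width: 0.0441
grip_force: 30.0
```

Request:
drive_tool(moves=[[[0,0,0.001,0,0,0,0.3],[0,0,0.001,0,0,0,0.3],[0,0,0.001,0,0,0,0.3],[0,0,0,0,0,0,0.3],[0,0,0,0,0,0,0.3]]])

```text
time: 8.75
ee_pos: [0.4511, 0.1, 0.1745]
eef_rot: [1.0, 0.017, -0.0, 0.0]
ft_force: [-0.1, -0.0, -4.1]
width: 0.0441
grip_force: 30.0
```

Request:
drive_tool(moves=[[[0,0,0.0005,0,0,0,0.3],[0,0,0.0005,0,0,0,0.3],[0,0,0,0,0,0,0.3]]])

```text
time: 9.05
ee_pos: [0.4512, 0.1, 0.1736]
eef_rot: [1.0, 0.017, 0.0, 0.0]
ft_force: [0.4, 0.4, -3.0]
width: 0.044
grip_force: 30.0
```

Request:
drive_tool(moves=[[[0,0,0.0005,0,0,0,0.3],[0,0,0,0,0,0,0.3]]])

```text
time: 9.25
ee_pos: [0.4513, 0.1, 0.1735]
eef_rot: [1.0, 0.017, 0.0, 0.0]
ft_force: [-1.5, -1.2, 4.1]
width: 0.0435
grip_force: 30.0
```

Contact. Opening gently.

Request:
drive_tool(moves=[[[0,0,0,0,0,0,0.51],[0,0,0,0,0,0,0.54],[0,0,0,0,0,0,0.58],[0,0,0,0,0,0,0.65],[0,0,0,0,0,0,0.8],[0,0,0,0,0,0,0.9],[0,0,0,0,0,0,0.9]]], squeeze=5)

```text
time: 9.95
ee_pos: [0.4512, 0.1, 0.173]
eef_rot: [1.0, 0.017, 0.0, 0.0]
ft_force: [-0.2, 0.3, 0.5]
width: 0.0727
grip_force: 0.0
```

Request:
drive_tool(moves=[[[0,0,-0.005,0,0,0,0.9],[0,0,-0.01,0,0,0,0.9],[0,0,-0.015,0,0,0,0.9],[0,0,-0.02,0,0,0,0.9],[0,0,-0.02,0,0,0,0.9],[0,0,-0.015,0,0,0,0.9],[0,0,-0.005,0,0,0,0.9],[0,0,0,0,0,0,0.9]]])

```text
time: 10.75
ee_pos: [0.4515, 0.1001, 0.2639]
eef_rot: [1.0, 0.017, 0.001, 0.0]
ft_force: [-0.6, -0.1, -0.1]
width: 0.0779
grip_force: 0.0
```

Run:
```python
from h import *
a=snap("scene","s3")
s=r.read_state();print(s["ee_pos"],s["ft_force"],s["joint_positions"])
cr=cv2.resize(a[110:270,330:490],None,fx=3.5,fy=3.5,interpolation=cv2.INTER_CUBIC)
F=lambda P:np.int32((proj("scene",P)-[330,110]+.5)*3.5)
t=np.linspace(0,6.3,40)
cv2.polylines(cr,[F([(.4513+.024*np.cos(u),.1+.024*np.sin(u),.057) for u in t])],True,(0,255,0),1)
cv2.polylines(cr,[cv2.convexHull(F(boxpts(.4513,.1,.036,.16,.225,.022,.022)))],True,(0,255,0),1)
cv2.imwrite("pics/c3.png",cr[:,:,::-1])
```

```text
[0.45113031 0.09997125 0.26299091] [-0.93840051  0.24054703 -0.0948558 ] [ 0.27385638 -0.02383007 -0.57357455  1.77991599 -0.01296446  1.38152758
 -1.83317906]
```

View pics/c3.png

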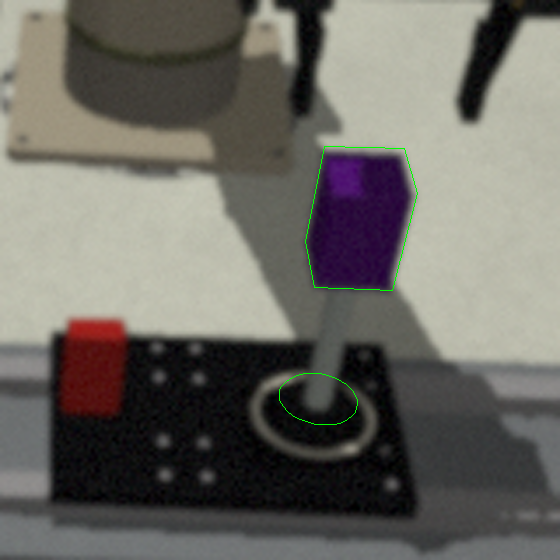

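The award stands upright where predicted, inside the circle and square to the carriage. Now the handle.

Request:
drive_tool(moves=[[[0,0.01,0,0,0,0,0.9],[0,0.025,0,0,0,0,0.9],[0,0.03,0,0,0,0,0.9],[0,0.03,0,0,0,0,0.9],[0,0.025,0,0,0,-0.07,0.9],[0,0,0,0,0,-0.14,0.8],[0,0,0,0,0,-0.14,0.8],[0,0,0,0,0,-0.14,0.8],[0,0,0,0,0,-0.14,0.8],[0,0,0,0,0,-0.14,0.8]]])

```text
time: 11.8
ee_pos: [0.4548, -0.0208, 0.2622]
eef_rot: [0.919, 0.394, -0.001, -0.0]
ft_force: [0.6, 0.1, 0.3]
width: 0.0697
grip_force: 0.0
```

Request:
drive_tool(moves=[[[0,0,0,0,0,-0.14,0.7],[0,0,0,0,0,-0.14,0.7],[0,0,0,0,0,-0.14,0.7],[0,0,0,0,0,-0.14,0.7],[0,0,0,0,0,-0.14,0.7],[0,0,0,0,0,-0.1,0.7],[0,0,0,0,0,0,0.7],[0,0,0,0,0,0,0.7],[0,0,0,0,0,0,0.7]]])

```text
time: 12.7
ee_pos: [0.4552, -0.0202, 0.2628]
eef_rot: [0.696, 0.718, -0.0, -0.0]
ft_force: [0.7, 0.8, -0.2]
width: 0.061
grip_force: 0.0
```

Run:
```python
from h import *
s=r.read_state();p=np.array(s["ee_pos"]);print(p,s["eef_rot"],s["joint_positions"])
M=R.from_quat(s["eef_rot"]).as_matrix(); print(np.round(M,4)); print("tool delta",M.T@(np.array([.456,-.040,.07])-p), "yaw err",np.arctan2(M[1,0],M[0,0])-np.radians(92.1))
print("slide dir in tool",M.T@[-.0366,.9993,0])
```

```text
[ 0.45517768 -0.02021028  0.2627565 ] [ 6.95941869e-01  7.18098086e-01 -1.74692105e-04 -1.56277737e-04] [ 0.36202212 -0.04491928 -0.40082622  1.80131056 -0.01782244  1.38214312
 -0.00375586]
[[-3.130e-02  9.995e-01 -5.000e-04]
 [ 9.995e-01  3.130e-02 -0.000e+00]
 [-0.000e+00 -5.000e-04 -1.000e+00]]
tool delta [-0.01980217  0.00029219  0.19275676] yaw err -0.0053170047269288645
slide dir in tool [ 9.99956115e-01 -5.27419018e-03 -1.62342968e-05]
```

Request:
drive_tool(moves=[[[-0.01,0,0,0,0,-0.005,0.7],[-0.01,0,0.01,0,0,0,0.7],[0,0,0.025,0,0,0,0.7],[0,0,0.03,0,0,0,0.7],[0,0,0.03,0,0,0,0.7],[0,0,0.03,0,0,0,0.7],[0,0,0.025,0,0,0,0.7],[0,0,0.02,0,0,0,0.7],[0,0,0.015,0,0,0,0.7],[0,0,0.005,0,0,0,0.7]]])

```text
time: 13.7
ee_pos: [0.4546, -0.0408, 0.0709]
eef_rot: [0.694, 0.72, -0.001, -0.001]
ft_force: [-0.4, -0.1, -0.0]
width: 0.0613
grip_force: 0.0
```

Request:
drive_tool(moves=[[[0,0,0,0,0,0,0.5],[0,0,0,0,0,0,0.4],[0,0,0,0,0,0,0.33],[0,0,0,0,0,0,0.29],[0,0,0,0,0,0,0.26],[0,0,0,0,0,0,0.24],[0,0,0,0,0,0,0.22],[0,0,0,0,0,0,0.15],[0,0,0,0,0,0,0.15]]], squeeze=12)

```text
time: 14.6
ee_pos: [0.4562, -0.0399, 0.0731]
eef_rot: [0.693, 0.721, 0.0, 0.0]
ft_force: [0.6, 0.1, 0.9]
width: 0.0199
grip_force: 12.0
```

Request:
drive_tool(moves=[[[0.0005,0,0,0,0,0,0.15],[0.001,0,0,0,0,0,0.15],[0.0015,0,0,0,0,0,0.15],[0.002,0,0,0,0,0,0.15],[0.0025,0,0,0,0,0,0.15],[0.003,0,0,0,0,0,0.15],[0.003,0,0,0,0,0,0.15],[0.003,0,0,0,0,0,0.15],[0.003,0,0,0,0,0,0.15],[0.003,0,0,0,0,0,0.15]]])

```text
time: 15.6
ee_pos: [0.4554, -0.0172, 0.0731]
eef_rot: [0.693, 0.721, 0.0, 0.0]
ft_force: [3.6, -2.4, -0.5]
width: 0.02
grip_force: 12.0
```

Request:
drive_tool(moves=[[[0.003,0,0,0,0,0,0.15],[0.003,0,0,0,0,0,0.15],[0.003,0,0,0,0,0,0.15],[0.003,0,0,0,0,0,0.15],[0.003,0,0,0,0,0,0.15],[0.003,0,0,0,0,0,0.15],[0.003,0,0,0,0,0,0.15],[0.003,0,0,0,0,0,0.15],[0.0025,0,0,0,0,0,0.15],[0.002,0,0,0,0,0,0.15]]])

```text
time: 16.6
ee_pos: [0.4543, 0.0113, 0.0731]
eef_rot: [0.693, 0.721, 0.0, 0.0]
ft_force: [4.6, -2.8, -0.4]
width: 0.0198
grip_force: 12.0
```

Run:
```python
from h import *
s=r.read_state();p=np.array(s["ee_pos"]);print(p,s["eef_rot"],s["ft_force"],s["width"])
b=snap("scene","s4"); print([onz("scene",q,.045) for q in((528,218),(545,254))],[onz("top",q,.045)[:2] for q in((121,290),(122,332),(118,313))])
```

```text
[0.45431269 0.01130702 0.07311017] [6.93155587e-01 7.20787939e-01 1.96071072e-04 2.00166376e-04] [ 4.55023023 -2.81438391 -0.40347658] 0.019817716671279205
[array([0.39589163, 0.3451472 , 0.045     ]), array([0.50867545, 0.35201437, 0.045     ])] [array([0.49327442, 0.34724333]), array([0.39207045, 0.34251898]), array([0.43794308, 0.35319613])]
```

View pics/s4.png

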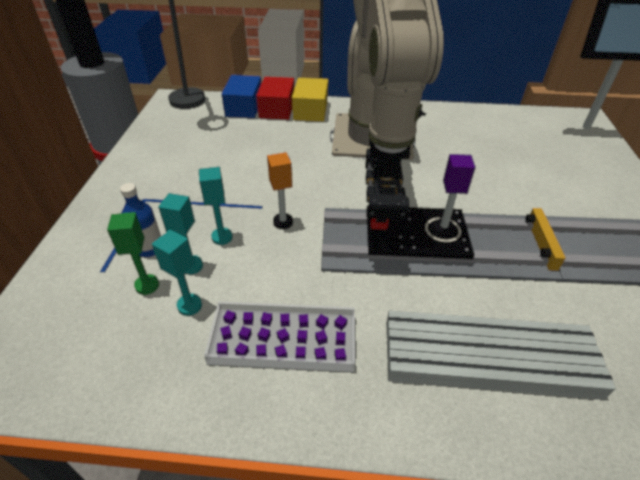

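The carriage slides with the award standing upright at (450,195). The stop's near face is at y≈0.345, so about 0.14 m is left.

Request:
drive_tool(moves=[[[0.0025,0.0001,0,0,0,0,0.15],[0.003,0.0001,0,0,0,0,0.15],[0.003,0.0001,0,0,0,0,0.15],[0.003,0.0001,0,0,0,0,0.15],[0.003,0.0001,0,0,0,0,0.15],[0.003,0,0,0,0,0,0.15],[0.003,0,0,0,0,0,0.15],[0.003,0,0,0,0,0,0.15],[0.003,0,0,0,0,0,0.15],[0.003,0,0,0,0,0,0.15]]])

```text
time: 17.65
ee_pos: [0.4532, 0.0408, 0.0731]
eef_rot: [0.693, 0.721, -0.0, -0.0]
ft_force: [-0.5, -2.4, 6.0]
width: 0.0196
grip_force: 12.0
```

Request:
drive_tool(moves=[[[0.003,0,0,0,0,0,0.15],[0.003,0,0,0,0,0,0.15],[0.003,0,0,0,0,0,0.15],[0.003,0,0,0,0,0,0.15],[0.003,0,0,0,0,0,0.15],[0.003,0,0,0,0,0,0.15],[0.003,0,0,0,0,0,0.15],[0.003,0,0,0,0,0,0.15],[0.003,0,0,0,0,0,0.15],[0.003,0,0,0,0,0,0.15]]])

```text
time: 18.65
ee_pos: [0.4521, 0.0707, 0.0731]
eef_rot: [0.693, 0.721, -0.0, 0.0]
ft_force: [0.2, -2.2, 5.3]
width: 0.0199
grip_force: 12.0
```

Request:
drive_tool(moves=[[[0.003,0,0,0,0,0,0.15],[0.003,0,0,0,0,0,0.15],[0.003,0,0,0,0,0,0.15],[0.003,0,0,0,0,0,0.15],[0.003,0,0,0,0,0,0.15],[0.003,0,0,0,0,0,0.15],[0.003,0,0,0,0,0,0.15],[0.003,0,0,0,0,0,0.15],[0.003,0,0,0,0,0,0.15],[0.003,0,0,0,0,0,0.15]]])

```text
time: 19.65
ee_pos: [0.451, 0.1007, 0.0731]
eef_rot: [0.693, 0.721, -0.0, 0.0]
ft_force: [-0.1, -2.1, 5.7]
width: 0.0201
grip_force: 12.0
```

Request:
drive_tool(moves=[[[0.003,0,0,0,0,0,0.15],[0.003,0,0,0,0,0,0.15],[0.003,0,0,0,0,0,0.15],[0.003,0,0,0,0,0,0.15],[0.003,0,0,0,0,0,0.15],[0.003,0,0,0,0,0,0.15],[0.003,0,0,0,0,0,0.15],[0.003,0,0,0,0,0,0.15],[0.002,0,0,0,0,0,0.15],[0.0015,0,0,0,0,0,0.15]]])

```text
time: 20.65
ee_pos: [0.45, 0.1282, 0.0731]
eef_rot: [0.693, 0.721, -0.0, 0.0]
ft_force: [0.3, -1.9, 6.2]
width: 0.0203
grip_force: 12.0
```

Request:
drive_tool(moves=[[[0.001,0,0,0,0,0,0.15],[0.001,0,0,0,0,0,0.15],[0.001,0,0,0,0,0,0.15],[0.001,0,0,0,0,0,0.15],[0.001,0,0,0,0,0,0.15],[0.001,0,0,0,0,0,0.15],[0.001,0,0,0,0,0,0.15],[0.001,0,0,0,0,0,0.15],[0.001,0,0,0,0,0,0.15],[0.001,0,0,0,0,0,0.15]]])

```text
time: 21.65
ee_pos: [0.4496, 0.138, 0.0731]
eef_rot: [0.693, 0.721, -0.0, 0.0]
ft_force: [1.4, -1.9, 6.2]
width: 0.0197
grip_force: 12.0
```

Request:
drive_tool(moves=[[[0.001,0,0,0,0,0,0.15],[0.001,0,0,0,0,0,0.15],[0.001,0,0,0,0,0,0.15],[0.001,0,0,0,0,0,0.15],[0.001,0,0,0,0,0,0.15]]])

```text
time: 22.15
ee_pos: [0.4495, 0.143, 0.0731]
eef_rot: [0.693, 0.721, -0.0, 0.0]
ft_force: [1.7, -2.2, 5.4]
width: 0.0203
grip_force: 12.0
```

Request:
drive_tool(moves=[[[0.001,0,0,0,0,0,0.15],[0.001,0,0,0,0,0,0.15],[0.001,0,0,0,0,0,0.15],[0.001,0,0,0,0,0,0.15]]])

```text
time: 22.55
ee_pos: [0.4493, 0.147, 0.0731]
eef_rot: [0.693, 0.721, -0.0, 0.0]
ft_force: [1.0, -1.8, 5.8]
width: 0.0198
grip_force: 12.0
```

Request:
drive_tool(moves=[[[0.001,0,0,0,0,0,0.15],[0.001,0,0,0,0,0,0.15],[0.001,0,0,0,0,0,0.15]]])

```text
time: 22.85
ee_pos: [0.4492, 0.15, 0.0731]
eef_rot: [0.693, 0.721, -0.0, 0.0]
ft_force: [1.7, -0.7, 5.2]
width: 0.0201
grip_force: 12.0
```

Request:
drive_tool(moves=[[[0.001,0,0,0,0,0,0.15],[0.001,0,0,0,0,0,0.15],[0.001,0,0,0,0,0,0.15]]])

```text
time: 23.15
ee_pos: [0.4491, 0.153, 0.0731]
eef_rot: [0.693, 0.721, -0.0, 0.0]
ft_force: [2.0, -2.1, 5.1]
width: 0.0197
grip_force: 12.0
```

Request:
drive_tool(moves=[[[0.001,0,0,0,0,0,0.15],[0.001,0,0,0,0,0,0.15],[0.001,0,0,0,0,0,0.15]]])

```text
time: 23.45
ee_pos: [0.449, 0.1532, 0.0731]
eef_rot: [0.694, 0.72, -0.002, 0.001]
ft_force: [-1.0, -15.0, 11.7]
width: 0.02
grip_force: 12.0
```

Request:
drive_tool(moves=[[[0.001,0,0,0,0,0,0.15],[0.001,0,0,0,0,0,0.15]]])

```text
time: 23.65
ee_pos: [0.449, 0.1542, 0.0728]
eef_rot: [0.694, 0.72, -0.002, 0.001]
ft_force: [1.8, -16.8, 7.3]
width: 0.0198
grip_force: 12.0
```

Request:
drive_tool(moves=[[[0.001,0,0,0,0,0,0.15],[0.001,0,0,0,0,0,0.15]]])

```text
time: 23.85
ee_pos: [0.4489, 0.1557, 0.0725]
eef_rot: [0.694, 0.72, -0.002, 0.002]
ft_force: [2.4, -17.3, 4.6]
width: 0.0198
grip_force: 12.0
```

It is home against the stop: 17 N, with the pads slipping. I'll open in place, without pulling back.

Request:
drive_tool(moves=[[[0,0,0,0,0,0,0.3],[0,0,0,0,0,0,0.4],[0,0,0,0,0,0,0.6],[0,0,0,0,0,0,0.7],[0,0,0,0,0,0,0.7],[0,0,0,0,0,0,0.7]]], squeeze=5)

```text
time: 24.45
ee_pos: [0.4487, 0.1601, 0.073]
eef_rot: [0.693, 0.721, -0.0, -0.0]
ft_force: [-0.5, 0.3, -0.4]
width: 0.0567
grip_force: 0.0
```

Request:
drive_tool(moves=[[[0,0,-0.005,0,0,0,0.7],[0,0,-0.015,0,0,0,0.7],[0,0,-0.025,0,0,0,0.7],[0,0,-0.03,0,0,0,0.7],[0,0,-0.03,0,0,0,0.7],[0,0,-0.03,0,0,0,0.7],[0,0,-0.03,0,0,0,0.7],[0,0,-0.02,0,0,0,0.7],[0,0,-0.01,0,0,0,0.7],[0,0,0,0,0,0,0.7]]])

```text
time: 25.45
ee_pos: [0.4492, 0.1602, 0.2691]
eef_rot: [0.693, 0.721, 0.001, 0.001]
ft_force: [0.0, 0.9, -0.2]
width: 0.0609
grip_force: 0.0
```

Run:
```python
from h import *
snap("scene","s5");s=r.read_state();print(s["ee_pos"],s["ft_force"],s["time"])
```

```text
[0.44874855 0.15990897 0.26778383] [-0.58368043  0.16289314  0.37026312] 25.5
```

View pics/s5.png

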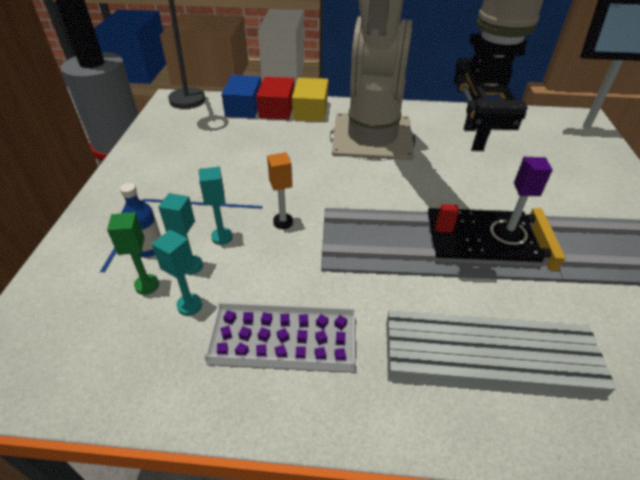

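The carriage rests against the yellow stop at (548,240). The award stands in the circle at (509,232), the gripper is clear and nothing else has moved.

```bash
python3 -c "from bench import r; print(r.close_job())"
```

```text
the job is handed in; nothing more can be done
None
```

The purple award stands upright and square inside the white circle, the carriage is fully home against its stop, and the arm has let go; the job was handed in at about 25.5 s, with the amber award, the bottle and the tray untouched.

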